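# Line up the spacer sleeves by size on the storage board

## Task

Put the set of four steel sleeves away on the grey board: stand one upright in the middle of each round pad, in order of size, the smallest on the red pad and growing along the row to the largest on the pad at the other end. Leave the oil bottle and the green-lidded tin where they are.

Things in the scene. Friction and masses are not known exactly. Their poses are not given: they have to be found in the camera images.
- sleeve_26: the smallest of four loose turned-steel sleeves (plain round tubes open at both ends, same shape and colour, each larger one both wider and taller): outer diameter 26 mm, height 28 mm, wall 6 mm, about 50 g (may vary by a third), standing upright on the bench; origin at the centre of its underside, z up along its axis; yaw is meaningless
- sleeve_36: the second smallest of four loose turned-steel sleeves (plain round tubes open at both ends, same shape and colour, each larger one both wider and taller): outer diameter 36 mm, height 36 mm, wall 8 mm, about 110 g (may vary by a third), standing upright on the bench; origin at the centre of its underside, z up along its axis; yaw is meaningless
- sleeve_46: the second largest of four loose turned-steel sleeves (plain round tubes open at both ends, same shape and colour, each larger one both wider and taller): outer diameter 46 mm, height 44 mm, wall 9 mm, about 200 g (may vary by a third), standing upright on the bench; origin at the centre of its underside, z up along its axis; yaw is meaningless
- sleeve_56: the largest of four loose turned-steel sleeves (plain round tubes open at both ends, same shape and colour, each larger one both wider and taller): outer diameter 56 mm, height 52 mm, wall 10 mm, about 330 g (may vary by a third), standing upright on the bench; origin at the centre of its underside, z up along its axis; yaw is meaningless
- pad_red: the red pad, at one end of the row (either end). The row: four round pads, 62 mm in diameter, 72 mm apart in a straight line on a fixed grey board (360 x 90 x 15 mm) on the bench; a pad's top is 18 mm above the bench, 3 mm above the board. Origin at the centre of its underside (15 mm above the bench), top 3 mm higher; x along the row, y across it, z up. Fixed to the board.
- pad_end: the black pad at the other end of the row, 216 mm from the red pad. Origin at the centre of its underside (15 mm above the bench), top 3 mm higher; x along the row, y across it, z up. Fixed to the board.
- pad_inner_1: one of the two black pads between the end pads; it may be the one next to the red pad (72 mm away) or the one farther off (144 mm). Origin at the centre of its underside (15 mm above the bench), top 3 mm higher; x along the row, y across it, z up. Fixed to the board.
- pad_inner_2: the other of the two black inner pads, likewise 72 or 144 mm from the red pad. Origin at the centre of its underside (15 mm above the bench), top 3 mm higher; x along the row, y across it, z up. Fixed to the board.
- oil_bottle: bystander: white oil bottle with a red spout and cap, 45 mm in diameter, 165 mm high, standing loose behind the sleeves; origin at the centre of its underside
- paste_tin: bystander: round tin with a green lid, 66 mm in diameter, 24 mm high, loose on the bench to the right of the sleeves; origin at the centre of its underside
Things that resemble listed ones, but are neither listed nor needed, are in the scene too. What is shaped like the sleeve_46 but blue, orange or turquoise is not meant.

How it is judged:
By the outcome, as a careful person would: the job done as asked, in the order asked, and still so for the second after the job is handed in, with the robot touching nothing.
It also fails if it takes over 96 s, if anything falls off the work surface, if the arm or the gripper's body presses on something with over 40 N, if the wrist force passes 120 N, or if a joint passes its speed limit or range.

## Robot

A 6-joint arm with a two-finger parallel gripper is mounted at the origin on a cart in front of the work surface, level with it; the furniture and walls round the work are solid. World frame = base frame: x ahead of the robot, y to its left, z up, the work surface at z = 0. Lengths are in m, angles in rad, forces in N, time in s.
With the tool pointing down it reaches from about 0.425 to 0.95 m from the base axis. Payload 3.5 kg.
Tool frame: the origin (TCP) lies between the finger pads; the fingertips stand 22 mm ahead of it and the grasp point (between the pads) lies 3 mm ahead of it (ctrl.nose_length is the z of the fingertips in the tool frame, in m); z points along the fingers, y is the line along which they close (so a half turn about z gives the same grasp; the last joint's range is limited). The gripper opens to 85 mm and grips with 20 to 120 N. Pads are 22 mm wide; open, the fingers measure 114 mm over their backs; the gripper's body (76 mm by 85 mm) begins 54 mm behind the grasp point. The pads swing forward as they close: fully open they stand 13 mm farther back than shut.
Start: joints at [-1.331, 0.286, 1.577, -0, 1.279, -0.15], TCP at [0.257, -0.624, 0.253] pointing down, gripper open.
Joint ranges: [-2.77, 2.77], [-0.9, 2.22], [0.21, 2.48], [-1.53, 4.67], [0.24, 2.81], [-2.84, 2.84]. Speed limits (rad/s): [2.79, 2.79, 3.14, 3.14, 3.14, 3.14].

## Interface

Orientations are given as a unit quaternion [x, y, z, w].
In Python, from plant import ctrl gives the robot as it stands. The module is installed in compiled form; this text tells all that it offers.
- The arm moves only by the tool send_rows, never from a script. Its argument "rows" is text: rows parted by semicolons, each of 7 numbers parted by spaces: the turn, a rotation vector about the tool's x, y, z in fractions of the full range, 1 being 90 degrees, then the shift along the tool's x, y, z in parts of the range, where 1.0 means 800 mm, then the opening, from -1 (shut) to 1 (fully open). A call has 1 to 8 rows; each row is the pose to reach, as a shift and turn from the pose commanded when the call began, along the tool's axes at that moment; what a row does not reach only later rows make up. A row lasts 1/8 s, in which the tool goes at most 62.5 mm and 10.7 degrees, less where a joint would pass 70% of its speed; a pose out of reach is approached as far as the arm can. A shift or turn number past 1, either way, is cut back to 1. A call with a gripper value outside its range is refused whole. The fingers move at their own pace and stop on an object; "grip_force" is the grip in N (left out, the last holds). Time passes only in rows, so rows that repeat a pose let the fingers close. It gives the time, the measured TCP pose, the force, the opening and the grip force at its end, in the units of the state.
- ctrl.get_state(): the state, without advancing time (a new reading comes with each control period).
- ctrl.read_camera(name): name is "scene" or "top"; returns a dict with "color" (400x640x3 uint8, red, green, blue), "fx", "fy", "cx", "cy" (pixels), "D" ([k1, k2, p1, p2, k3] as OpenCV has them; the pictures are not rectified), "extrinsics" (4x4, takes a point from world to camera coordinates). Camera axes: x right, y down, z forward; pixel columns grow to the right and rows downward; lengths in m; the calibration is good to about 2 mm. A picture is of the moment at which its call begins. There is no depth.
- ctrl.sign_off(): hands the job in; it is judged then, once.
Trained networks look in a picture, given as the dict that the camera call returned (one of the last four; its "shot" number tells which), for a name from the list of things; names that differ only in an ending like _2 or _b are one class to them, and where a whole thing is asked for, a point or a joint stands for the part that bears it (a point fixed in the world has none). Each returns a list of dicts, best first, with "p" (0 to 1); they miss things now and then, are a little off and sometimes report something else, mostly with a low value. They report only what shows in the picture. A call takes as long as a camera call. They do not tell look-alikes from the thing itself.
- ctrl.look_for(picture, target): "position" ([x, y, z] in m, in the coordinates of the camera as it stood for that picture, good to about 4 mm: the middle of the surface that is visible of it).
The state is a dict: "time": time; "qpos": joint angles; "dq": joint speeds; "joint_efforts": joint torques, N m; "eef_pos": TCP position; "tcp_rot": TCP orientation; "contact_force": force on the tool from outside, world axes, zero at the start; "wrist_torque": the same for the moment, N m; "opening": opening from 0.0 (shut) to 1.0 (fully open); "finger_force": force on a finger pad.
Only numpy, scipy, OpenCV 4.12 (cv2) and the standard library are available. Lean on these libraries where they do the work, as an engineer would, in place of code of your own. Each camera call takes 0.05 s, during which the arm holds its last target. There are 200 camera calls.

## Working session

There is one attempt and no reset: what is moved stays moved. The work goes in short steps, Python scripts to look and compute and a tool call to move; the robot and the scene stay as the last step left them, time stands still between calls to the robot, and variables do not carry over. Pictures are saved under pics/ and viewed, at most 14 in all, crops included, and the job is handed in when it is done.

Besides the shell and the picture viewer there is one more tool, called after ">>>" by a JSON object that holds its "api" and its "payload", one argument or row to a line. send_rows: Moves the arm, as the interface text tells. Its arguments: {"type":"object","properties":{"rows":{"type":"string"},"grip_force":{"type":"number"}},"required":["rows"]}

```bash
mkdir -p pics
python3 - <<'E'
from plant import ctrl
import cv2,numpy as np
s=ctrl.get_state(); print(s['time'],s['eef_pos'],s['tcp_rot'],s['opening'])
for n in('scene','top'):
    p=ctrl.read_camera(n); cv2.imwrite(f'pics/{n}0.png',p['color'][:,:,::-1])
    E=p['extrinsics']; print(n,p['fx'],p['cx'],p['cy'],p['D'],np.round(E,3).tolist())
    for t in('sleeve_26','sleeve_36','sleeve_46','sleeve_56','pad_red','pad_end','pad_inner_1','oil_bottle','paste_tin'):
        for r in ctrl.look_for(p,t)[:5]:
            w=np.linalg.inv(E)@np.append(r['position'],1); print(t,round(r['p'],2),np.round(w[:3],3))
E
```

```text
0.0 [ 0.25638581 -0.62375852  0.2519288 ] [ 9.81064062e-01  1.93679906e-01 -6.26049497e-05 -1.18202258e-03] 1.0000604770339294
scene 497.3040737208079 322.82417829249215 198.72499110750715 [-0.02378216  0.          0.          0.          0.        ] [[-0.831, -0.556, 0.003, 0.466], [-0.293, 0.433, -0.853, 0.268], [0.472, -0.71, -0.523, 0.944], [0.0, 0.0, 0.0, 1.0]]
sleeve_26 0.9 [ 0.509 -0.127  0.034]
sleeve_26 0.86 [ 0.516 -0.223  0.033]
sleeve_26 0.8 [ 0.612 -0.055  0.039]
sleeve_26 0.77 [ 0.686 -0.215  0.041]
sleeve_26 0.67 [ 0.597 -0.22   0.031]
sleeve_36 0.9 [ 0.509 -0.127  0.034]
sleeve_36 0.86 [ 0.516 -0.223  0.033]
sleeve_36 0.8 [ 0.612 -0.055  0.039]
sleeve_36 0.77 [ 0.686 -0.215  0.041]
sleeve_36 0.67 [ 0.597 -0.22   0.031]
sleeve_46 0.9 [ 0.509 -0.127  0.034]
sleeve_46 0.86 [ 0.516 -0.223  0.033]
sleeve_46 0.8 [ 0.612 -0.055  0.039]
sleeve_46 0.77 [ 0.686 -0.215  0.041]
sleeve_46 0.67 [ 0.597 -0.22   0.031]
sleeve_56 0.9 [ 0.509 -0.127  0.034]
sleeve_56 0.86 [ 0.516 -0.223  0.033]
sleeve_56 0.8 [ 0.612 -0.055  0.039]
sleeve_56 0.77 [ 0.686 -0.215  0.041]
sleeve_56 0.67 [ 
[... 738 characters left out ...]
e_36 0.77 [ 0.619 -0.069  0.05 ]
sleeve_36 0.75 [ 0.671 -0.303  0.043]
sleeve_36 0.7 [ 0.689 -0.223  0.045]
sleeve_36 0.7 [ 0.514 -0.143  0.048]
sleeve_36 0.62 [ 0.447 -0.024  0.038]
sleeve_46 0.77 [ 0.619 -0.069  0.05 ]
sleeve_46 0.75 [ 0.671 -0.303  0.043]
sleeve_46 0.7 [ 0.689 -0.223  0.045]
sleeve_46 0.7 [ 0.514 -0.143  0.048]
sleeve_46 0.62 [ 0.447 -0.024  0.038]
sleeve_56 0.77 [ 0.619 -0.069  0.05 ]
sleeve_56 0.75 [ 0.671 -0.303  0.043]
sleeve_56 0.7 [ 0.689 -0.223  0.045]
sleeve_56 0.7 [ 0.514 -0.143  0.048]
sleeve_56 0.62 [ 0.447 -0.024  0.038]
pad_red 0.68 [0.416 0.22  0.021]
pad_end 0.81 [0.618 0.167 0.018]
pad_inner_1 0.76 [0.48  0.202 0.021]
oil_bottle 0.72 [ 0.788 -0.059  0.092]
```

View pics/scene0.png

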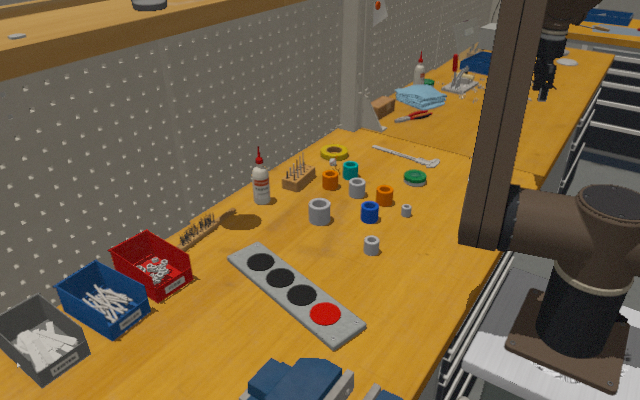

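View pics/top0.png

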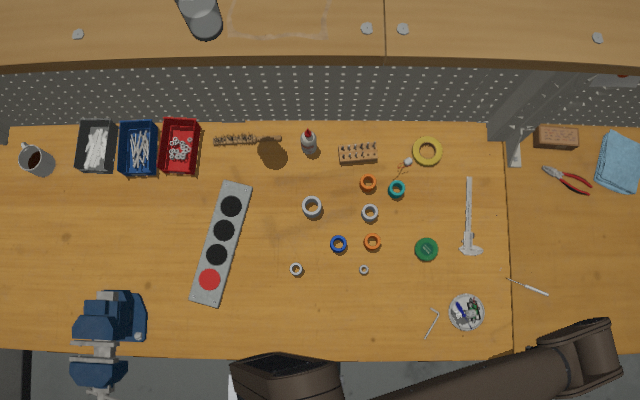

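Scene and top pictures: the steel sleeves in the top view are at (312,208), the largest; (370,212), second largest; (296,269), second smallest; and (364,269), the smallest. Possible mistakes are orange (368,183) and (372,241), turquoise (397,189) and blue (339,244). The red pad is at (209,280) and the black row runs up to (231,206). I choose by grey colour and size, then check with a crop.

```bash
cat > h.py <<'E'
from plant import ctrl
import cv2,numpy as np
from scipy.optimize import least_squares
def proj(p,X):
    E=p['extrinsics']; K=np.array([[p['fx'],0,p['cx']],[0,p['fy'],p['cy']],[0,0,1]])
    return cv2.projectPoints(np.asarray(X,float).reshape(-1,3),cv2.Rodrigues(E[:3,:3])[0],E[:3,3],K,np.array(p['D']))[0][:,0]
A=np.linspace(0,2*np.pi,48,endpoint=False)
def cyl(x,y,r,z0,z1): return np.array([[x+r*np.cos(a),y+r*np.sin(a),z] for z in(z0,z1) for a in A])
def box(q): return np.r_[q.min(0),q.max(0)]
def blob(p,guess,r,z0,z1,kind,m=8):
    """bounding box of the coloured blob near the guess"""
    hsv=cv2.cvtColor(p['color'],cv2.COLOR_RGB2HSV).astype(int); H,S,V=hsv[...,0],hsv[...,1],hsv[...,2]
    M={'grey':S<75,'red':((H<6)|(H>174))&(S>150),'black':V<75,'col':(S>150)&~((H>10)&(H<24)&(V<0))}[kind].astype(np.uint8)
    b=box(proj(p,cyl(*guess,r,z0,z1))); w=np.zeros_like(M); x0,y0=(b[:2]-m).astype(int);x1,y1=(b[2:]+m).astype(int)
    w[y0:y1,x0:x1]=M[y0:y1,x0:x1]
    n,L,st,_=cv2.connectedComponentsWithStats(w); i=1+np.argmax(st[1:,4]); s=st[i]
    return np.array([s[0]-.5,s[1]-.5,s[0]+s[2]-.5,s[1]+s[3]-.5])
def fit(p,guess,r,z0,z1,kind):
    b=blob(p,guess,r,z0,z1,kind)
    f=lambda g:box(proj(p,cyl(*g,r,z0,z1)))-b
    s=least_squares(f,guess); return s.x,np.round(s.fun,1)
SL={26:(.028,(.51,-.225)),36:(.036,(.509,-.130)),46:(.044,(.689,-.22)),56:(.052,(.619,-.06))}
E
cat > m.py <<'E'
from h import *
P={n:ctrl.read_camera(n) for n in('scene','top')}
for n,p in P.items():
    for d,(h,_) in SL.items():
        g={26:(.516,-.226),36:(.505,-.13),46:(.612,-.235),56:(.615,-.155)}[d]
        # start from the pixel in the top view, at mid height
    top=P['top']
def unproj(p,u,z):
    return least_squares(lambda g:proj(p,[[g[0],g[1],z]])[0]-u,(.55,0)).x
px={26:(364,269),36:(296,269),46:(370,212),56:(312,208)}
for d,u in px.items():
    g=unproj(P['top'],u,SL[d][0]/2)
    for n,p in P.items(): print(d,n,np.round(g,3),*fit(p,g,d/2000,0,SL[d][0],'grey'))
for u,k in (((209,280),'red'),((217,255),'black'),((224,230),'black'),((231,206),'black')):
    g=unproj(P['top'],u,.018)
    for n,p in P.items(): print(k,n,np.round(g,3),*fit(p,g,.031,.018,.018,k))
for n,u in (('or1',(368,183)),('or2',(372,241)),('turq',(397,189)),('blue',(339,244)),('tin',(426,249)),('block',(358,152))): print(n,np.round(unproj(P['top'],u,.03),3))
c=P['top']['color'][170:300,190:440,::-1]; cv2.imwrite('pics/crop0.png',cv2.resize(c,None,fx=3,fy=3,interpolation=cv2.INTER_CUBIC))
E
python3 m.py
```

```text
26 scene [ 0.446 -0.215] [ 0.44684379 -0.22033617] [-0.5 -0.7  0.5  0.6]
26 top [ 0.446 -0.215] [ 0.44542824 -0.21369666] [-0.1 -0.5  0.1  0.5]
36 scene [ 0.444 -0.026] [ 0.44532886 -0.03104313] [-0.6 -0.3  0.6  0.2]
36 top [ 0.444 -0.026] [ 0.44542754 -0.02580464] [-0.3  0.1  0.3 -0.1]
46 scene [ 0.606 -0.233] [ 0.60646159 -0.23759631] [-0.6  0.   0.6 -0.1]
46 top [ 0.606 -0.233] [ 0.6040745  -0.22973016] [-0.4 -0.4  0.3  0.4]
56 scene [ 0.616 -0.069] [ 0.61955793 -0.07318392] [-0.  -0.5  0.   0.4]
56 top [ 0.616 -0.069] [ 0.6196274  -0.06790836] [-0.1 -0.5  0.1  0.5]
red scene [0.411 0.218] [0.41145605 0.21512345] [-0.3 -0.3  0.3  0.3]
red top [0.411 0.218] [0.41363749 0.21828171] [-0.4 -0.6  0.4  0.6]
black scene [0.481 0.198] [0.48063772 0.19806396] [-0.1  0.2  0.1 -0.2]
black top [0.481 0.198] [0.48413896 0.2009611 ] [-0.3 -0.5  0.3  0.5]
black scene [0.553 0.181] [0.54994808 0.18082803] [ 0.  0. -0. -0.]
black top [0.553 0.181] [0.55265632 0.1806403 ] [-0.3 -0.3  0.3  0.3]
black scene [0.622 0.163] [0.61962718 0.16225726] [ 0.1 -0.2 -0.1  0.2]
black top [0.622 0.163] [0.62210045 0.16310877] [-0.2 -0.1  0.2  0.1]
or1 [ 0.688 -0.228]
or2 [ 0.522 -0.237]
turq [ 0.671 -0.31 ]
blue [ 0.514 -0.145]
tin [ 0.5   -0.388]
block [ 0.78 -0.2 ]
```

View pics/crop0.png

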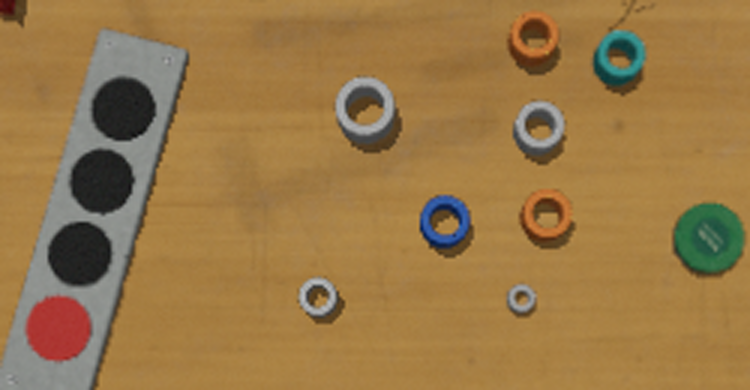

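The crop confirms four grey sleeves, clearly ordered by size, with the red pad at the near end. The decoys are coloured. Moving above the smallest and aligning the tool with the row.

Units first: shifts go in shares of 800 mm and turns go in shares of 90 degrees. So 330 mm is 0.4125, -304 mm is -0.38, 36.8 degrees is 0.4089.

>>> {"api": "send_rows", "payload": {
  "rows": "0 0 0.4089 0.4125 -0.38 0 1;0 0 0.4089 0.4125 -0.38 0 1;0 0 0.4089 0.4125 -0.38 0 1;0 0 0.4089 0.4125 -0.38 0 1;0 0 0.4089 0.4125 -0.38 0 1;0 0 0.4089 0.4125 -0.38 0 1;0 0 0.4089 0.4125 -0.38 0 1;0 0 0.4089 0.4125 -0.38 0 1",
  "grip_force": 40
}}

```text
time: 2.1
eef_pos: [0.4472, -0.2147, 0.2536]
tcp_rot: [0.992, -0.123, 0.0, -0.0]
contact_force: [0.2, -0.1, -0.5]
opening: 1.002
finger_force: 0.0
```

```bash
cat > d.py <<'E'
import sys,numpy as np
from plant import ctrl
from scipy.spatial.transform import Rotation as R
s=ctrl.get_state(); r=R.from_quat(s['tcp_rot']); M=r.as_matrix()
print('t',s['time'],'pos',np.round(s['eef_pos'],4),'xang',np.degrees(np.arctan2(M[1,0],M[0,0])).round(2),'z',M[:,2].round(3),'q',s['qpos'].round(2) if hasattr(s['qpos'],'round') else s['qpos'],'open',round(s['opening'],3),'F',np.round(s['contact_force'],1))
for a in sys.argv[1:]:
    t=np.array(eval('['+a+']')); print(a,'->tool mm',np.round(r.inv().apply(t-s['eef_pos'])*1000,1))
E
python3 d.py .446,-.217,.15 .446,-.217,.025
```

```text
t 2.1 pos [ 0.4472 -0.2147  0.2536] xang -14.19 z [ 0.001  0.    -1.   ] q [-0.65 -0.12  2.01  0.    1.25  1.17] open 1.002 F [ 0.2 -0.1 -0.5]
.446,-.217,.15 ->tool mm [ -0.7   2.5 103.6]
.446,-.217,.025 ->tool mm [ -0.7   2.5 228.6]
```

Scaled: 226 mm is 0.2825, 190 mm is 0.2375.

>>> {"api": "send_rows", "payload": {
  "rows": "0 0 0 -0.0013 0.0025 0.125 1;0 0 0 -0.0013 0.0025 0.1875 1;0 0 0 -0.0013 0.0025 0.2375 1;0 0 0 -0.0013 0.0025 0.2825 1;0 0 0 -0.0013 0.0025 0.2825 1;0 0 0 -0.0013 0.0025 0.2825 -1;0 0 0 -0.0013 0.0025 0.2825 -1;0 0 0 -0.0013 0.0025 0.2825 -1"
}}

```text
time: 3.1
eef_pos: [0.4459, -0.2203, 0.0292]
tcp_rot: [0.992, -0.126, 0.002, 0.001]
contact_force: [-0.5, 0.7, 1.0]
opening: 0.374
finger_force: 0.2
```

>>> {"api": "send_rows", "payload": {
  "rows": "0 0 0 0 0 0 -1;0 0 0 0 0 0 -1;0 0 0 0 0 0 -1"
}}

```text
time: 3.48
eef_pos: [0.4457, -0.22, 0.0289]
tcp_rot: [0.992, -0.126, 0.001, 0.0]
contact_force: [-1.1, 2.1, 6.3]
opening: 0.245
finger_force: 39.5
```

```bash
python3 d.py
```

```text
t 3.475 pos [ 0.4457 -0.22    0.0289] xang -14.45 z [ 0.002 -0.001 -1.   ] q [-0.66  0.21  2.14 -0.    0.79  1.16] open 0.245 F [-1.1  2.1  6.3]
```

Scaled: -90 mm is -0.1125, -30 mm is -0.0375.

>>> {"api": "send_rows", "payload": {
  "rows": "0 0 0 0 0 -0.0375 -1;0 0 0 0 0 -0.1125 -1;0 0 0 0 0 -0.1125 -1"
}}

```text
time: 3.85
eef_pos: [0.4479, -0.2217, 0.1228]
tcp_rot: [0.992, -0.126, 0.005, 0.003]
contact_force: [0.6, -0.2, -0.8]
opening: 0.248
finger_force: 39.4
```

```bash
python3 d.py .4125,.2167,.12 .4125,.2167,.048
```

```text
t 3.85 pos [ 0.4479 -0.2217  0.1228] xang -14.45 z [ 0.009 -0.007 -1.   ] q [-0.66  0.05  2.11 -0.    0.98  1.16] open 0.248 F [ 0.6 -0.2 -0.8]
.4125,.2167,.12 ->tool mm [-143.6 -415.7   -0.7]
.4125,.2167,.048 ->tool mm [-144.4 -416.1   71.3]
```

Scaled: -416 mm is -0.52, -143 mm is -0.1788.

>>> {"api": "send_rows", "payload": {
  "rows": "0 0 0 -0.025 -0.0725 0 -1;0 0 0 -0.05 -0.145 0 -1;0 0 0 -0.075 -0.2175 0 -1;0 0 0 -0.1 -0.29 0 -1;0 0 0 -0.125 -0.3625 0 -1;0 0 0 -0.15 -0.435 0 -1;0 0 0 -0.1725 -0.5 0 -1;0 0 0 -0.1788 -0.52 0 -1"
}}

```text
time: 4.85
eef_pos: [0.4088, 0.2214, 0.1164]
tcp_rot: [0.992, -0.124, -0.001, 0.0]
contact_force: [0.1, 0.0, -0.8]
opening: 0.245
finger_force: 39.5
```

>>> {"api": "send_rows", "payload": {
  "rows": "0 0 0 0 0 0 -1;0 0 0 0 0 0 -1"
}}

```text
time: 5.1
eef_pos: [0.4102, 0.2179, 0.1168]
tcp_rot: [0.992, -0.126, -0.0, 0.0]
contact_force: [0.1, 0.2, -0.6]
opening: 0.246
finger_force: 39.5
```

```bash
python3 d.py .4125,.2167,.048
python3 - <<'E'
from h import *
P=ctrl.read_camera('scene');T=ctrl.read_camera('top')
a=P['color'][220:370,210:410];b=T['color'][190:340,120:320]
cv2.imwrite('pics/h1.png',cv2.resize(np.hstack([a,b])[:,:,::-1],None,fx=2,fy=2))
E
```

```text
t 5.1 pos [0.4102 0.2179 0.1168] xang -14.53 z [-0.001 -0.001 -1.   ] q [ 0.27 -0.02  2.19 -0.    0.97  2.09] open 0.246 F [ 0.1  0.2 -0.6]
.4125,.2167,.048 ->tool mm [ 2.6  0.5 68.8]
```

View pics/h1.png

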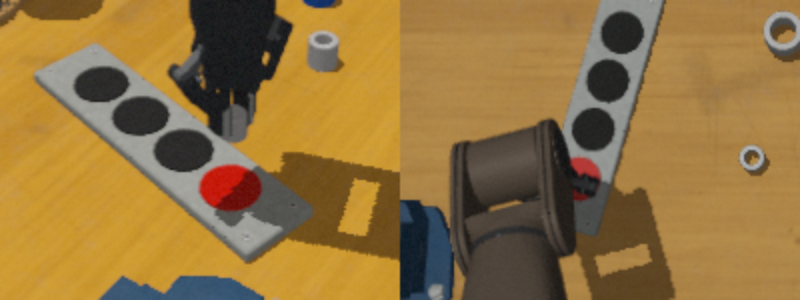

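The sleeve is held upright above the red pad (scene crop (235,125)). Lowering it and releasing.

Scaled: 68 mm is 0.085, 64 mm is 0.08.

>>> {"api": "send_rows", "payload": {
  "rows": "0 0 0 0.0025 0 0.0438 -1;0 0 0 0.0025 0 0.0688 -1;0 0 0 0.0025 0 0.08 -1;0 0 0 0.0025 0 0.085 -1;0 0 0 0.0025 0 0.085 -1;0 0 0 0.0025 0 0.085 -1"
}}

```text
time: 5.95
eef_pos: [0.4129, 0.2188, 0.0502]
tcp_rot: [0.992, -0.126, 0.001, -0.0]
contact_force: [-0.1, -0.1, -0.5]
opening: 0.246
finger_force: 39.5
```

Scaled: -110 mm is -0.1375, -70 mm is -0.0875.

>>> {"api": "send_rows", "payload": {
  "rows": "0 0 0 0 0 0 0;0 0 0 0 0 0 0.4;0 0 0 0 0 0 0.4;0 0 0 0 0 -0.025 0.4;0 0 0 0 0 -0.0875 1;0 0 0 0 0 -0.1375 1;0 0 0 0 0 -0.1375 1;0 0 0 0 0 -0.1375 1"
}}

```text
time: 6.95
eef_pos: [0.4117, 0.2185, 0.1587]
tcp_rot: [0.992, -0.126, -0.0, 0.0]
contact_force: [0.0, 0.2, -0.9]
opening: 0.998
finger_force: 0.0
```

```bash
python3 d.py .445,-.030,.15 .445,-.030,.030
```

```text
t 6.95 pos [0.4117 0.2185 0.1587] xang -14.47 z [-0.001 -0.    -1.   ] q [ 0.27 -0.08  2.16  0.    1.06  2.09] open 0.998 F [ 0.   0.2 -0.9]
.445,-.030,.15 ->tool mm [ 94.4 232.3   8.7]
.445,-.030,.030 ->tool mm [ 94.5 232.2 128.7]
```

Scaled: 232 mm is 0.29, 171 mm is 0.2138.

>>> {"api": "send_rows", "payload": {
  "rows": "0 0 0 0.0288 0.0713 0 1;0 0 0 0.0588 0.1425 0 1;0 0 0 0.0875 0.2138 0 1;0 0 0 0.1175 0.29 0 1;0 0 0 0.1175 0.29 0.01 1;0 0 0 0.1175 0.29 0.01 1"
}}

```text
time: 7.7
eef_pos: [0.4436, -0.0292, 0.1489]
tcp_rot: [0.992, -0.127, -0.003, -0.001]
contact_force: [0.4, -0.4, -0.1]
opening: 1.002
finger_force: 0.0
```

```bash
python3 d.py .445,-.030,.031
cat > c.py <<'E'
from h import *
import sys
# check of placed things: name d x y z0
P={n:ctrl.read_camera(n) for n in('scene','top')}
for a in sys.argv[1:]:
    d,x,y,z0=eval(a)
    for n,p in P.items(): print(d,n,*fit(p,(x,y),d/2000,z0,z0+SL[d][0],'grey'))
E
python3 c.py 26,.413,.217,.018
python3 - <<'E'
from h import *
P=ctrl.read_camera('scene');T=ctrl.read_camera('top')
a=P['color'][220:370,210:410];b=T['color'][190:340,120:320]
cv2.imwrite('pics/h2.png',cv2.resize(np.hstack([a,b])[:,:,::-1],None,fx=2,fy=2))
E
```

```text
t 7.7 pos [ 0.4436 -0.0292  0.1489] xang -14.55 z [-0.005  0.002 -1.   ] q [-0.29 -0.12  2.21  0.    1.05  1.53] open 1.002 F [ 0.4 -0.4 -0.1]
.445,-.030,.031 ->tool mm [  2.2   0.5 117.9]
26 scene [0.42131915 0.20759978] [ 7.9  4.4 -7.9 -3.9]
26 top [0.41702523 0.22088111] [ 7.7  8.  -7.8 -8.1]
```

View pics/h2.png

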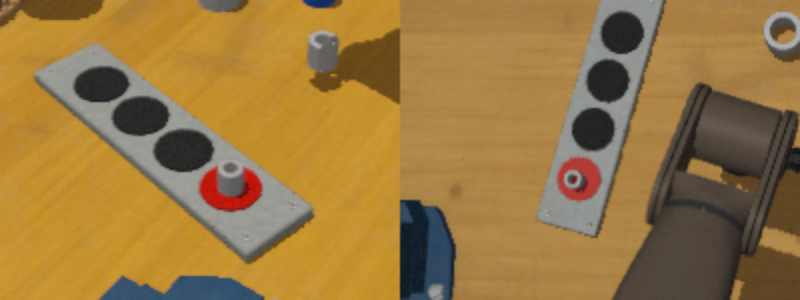

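```bash
sed -i "s/def fit(p,guess,r,z0,z1,kind):/def fit(p,guess,r,z0,z1,kind,m=8):/; s/r,z0,z1,kind)\$/r,z0,z1,kind,m)/" h.py; sed -i "s/'grey'))/'grey',3))/" c.py; python3 c.py 26,.413,.217,.018; python3 c.py 26,.413,.222,.018
```

```text
26 scene [0.41767493 0.21305306] [ 2.8  1.6 -2.8 -1.5]
26 top [0.41134629 0.221914  ] [-0.7  0.1  0.7 -0.1]
26 scene [0.4193281  0.21581813] [ 3.3  1.1 -3.3 -1. ]
26 top [0.41134629 0.221914  ] [-0.7  0.1  0.7 -0.1]
```

Scaled: 118 mm is 0.1475, 112 mm is 0.14.

>>> {"api": "send_rows", "payload": {
  "rows": "0 0 0 0.0025 0 0.075 1;0 0 0 0.0025 0 0.1188 1;0 0 0 0.0025 0 0.14 1;0 0 0 0.0025 0 0.1475 1;0 0 0 0.0025 0 0.1475 1;0 0 0 0.0025 0 0.1475 -1;0 0 0 0.0025 0 0.1475 -1;0 0 0 0.0025 0 0.1475 -1"
}}

```text
time: 9.1
eef_pos: [0.4477, -0.0301, 0.034]
tcp_rot: [0.992, -0.126, 0.001, -0.0]
contact_force: [-2.4, 0.7, 20.8]
opening: 0.379
finger_force: 40.6
```

>>> {"api": "send_rows", "payload": {
  "rows": "0 0 0 0 0 0 -1;0 0 0 0 0 0 -1;0 0 0 0 0 0 -1",
  "grip_force": 50
}}

```text
time: 9.48
eef_pos: [0.4477, -0.0301, 0.0343]
tcp_rot: [0.992, -0.126, 0.0, -0.0]
contact_force: [-1.5, 1.1, 5.6]
opening: 0.372
finger_force: 49.3
```

```bash
python3 d.py
```

```text
t 9.475 pos [ 0.4477 -0.0301  0.0343] xang -14.46 z [ 0.001 -0.    -1.   ] q [-0.29  0.11  2.25  0.    0.79  1.53] open 0.372 F [-1.5  1.1  5.6]
```

Scaled: -80 mm is -0.1, -30 mm is -0.0375.

>>> {"api": "send_rows", "payload": {
  "rows": "0 0 0 0 0 -0.0375 -1;0 0 0 0 0 -0.1 -1;0 0 0 0 0 -0.1 -1;0 0 0 0 0 -0.1 -1"
}}

```text
time: 9.98
eef_pos: [0.4466, -0.0299, 0.1127]
tcp_rot: [0.992, -0.126, -0.0, -0.0]
contact_force: [-0.2, -0.6, -1.8]
opening: 0.373
finger_force: 49.9
```

```bash
python3 d.py .4825,.1981,.115
```

```text
t 9.975 pos [ 0.4466 -0.0299  0.1127] xang -14.46 z [-0.001  0.    -1.   ] q [-0.29 -0.05  2.23 -0.    0.97  1.53] open 0.373 F [-0.2 -0.6 -1.8]
.4825,.1981,.115 ->tool mm [ -22.2 -229.7   -2.3]
```

Scaled: -230 mm is -0.2875, -215 mm is -0.2688.

>>> {"api": "send_rows", "payload": {
  "rows": "0 0 0 -0.0063 -0.0713 0 -1;0 0 0 -0.0138 -0.1425 0 -1;0 0 0 -0.0213 -0.2138 0 -1;0 0 0 -0.0275 -0.2688 0 -1;0 0 0 -0.0275 -0.2875 0 -1;0 0 0 -0.0275 -0.2875 0 -1;0 0 0 -0.0275 -0.2875 0 -1"
}}

```text
time: 10.85
eef_pos: [0.4828, 0.1969, 0.1124]
tcp_rot: [0.992, -0.126, -0.001, 0.001]
contact_force: [0.7, -0.1, -0.1]
opening: 0.371
finger_force: 50.0
```

```bash
python3 d.py .4825,.1981,.053
```

```text
t 10.85 pos [0.4828 0.1969 0.1124] xang -14.53 z [-0.002 -0.001 -1.   ] q [ 0.19  0.12  2.06 -0.    0.97  2.02] open 0.371 F [ 0.7 -0.1 -0.1]
.4825,.1981,.053 ->tool mm [-0.4 -1.1 59.4]
```

Scaled: 59 mm is 0.0738, 56 mm is 0.07.

>>> {"api": "send_rows", "payload": {
  "rows": "0 0 0 0 -0.0013 0.0375 -1;0 0 0 0 -0.0013 0.06 -1;0 0 0 0 -0.0013 0.07 -1;0 0 0 0 -0.0013 0.0738 -1;0 0 0 0 -0.0013 0.0738 -1;0 0 0 0 -0.0013 0.0738 -1"
}}

```text
time: 11.6
eef_pos: [0.4842, 0.1993, 0.0551]
tcp_rot: [0.992, -0.126, 0.001, -0.0]
contact_force: [-0.3, 0.5, -1.4]
opening: 0.373
finger_force: 50.0
```

Scaled: -110 mm is -0.1375, -70 mm is -0.0875.

>>> {"api": "send_rows", "payload": {
  "rows": "0 0 0 0 0 0 0.2;0 0 0 0 0 0 0.5;0 0 0 0 0 0 0.5;0 0 0 0 0 -0.025 0.5;0 0 0 0 0 -0.0875 1;0 0 0 0 0 -0.1375 1;0 0 0 0 0 -0.1375 1;0 0 0 0 0 -0.1375 1"
}}

```text
time: 12.6
eef_pos: [0.4831, 0.199, 0.1637]
tcp_rot: [0.992, -0.126, -0.0, 0.0]
contact_force: [0.1, 0.2, -0.5]
opening: 0.998
finger_force: 0.0
```

```bash
python3 d.py .605,-.235,.16
```

```text
t 12.6 pos [0.4831 0.199  0.1637] xang -14.46 z [-0.001 -0.    -1.   ] q [ 0.2   0.04  2.02 -0.    1.07  2.02] open 0.998 F [ 0.1  0.2 -0.5]
.605,-.235,.16 ->tool mm [226.5 389.8   3.7]
```

>>> {"api": "send_rows", "payload": {
  "rows": "0 0 0 0.0388 0.0663 0 1;0 0 0 0.0775 0.1325 0 1;0 0 0 0.1163 0.2 0 1;0 0 0 0.155 0.2663 0 1;0 0 0 0.1938 0.3325 0 1;0 0 0 0.2325 0.4 0 1;0 0 0 0.2713 0.4663 0 1;0 0 0 0.2838 0.49 0 1"
}}

```text
time: 13.6
eef_pos: [0.6048, -0.24, 0.1617]
tcp_rot: [0.992, -0.128, -0.002, -0.001]
contact_force: [0.6, 1.3, -0.0]
opening: 1.005
finger_force: 0.0
```

>>> {"api": "send_rows", "payload": {
  "rows": "0 0 0 0 0 0 1;0 0 0 0 0 0 1"
}}

```text
time: 13.85
eef_pos: [0.6047, -0.2352, 0.1631]
tcp_rot: [0.992, -0.125, -0.001, -0.001]
contact_force: [0.1, 0.2, 0.4]
opening: 1.001
finger_force: 0.0
```

```bash
python3 d.py .605,-.237,.038; python3 c.py 26,.412,.219,.018 36,.484,.200,.018;  python3 - <<'E'
from h import *
P=ctrl.read_camera('scene');T=ctrl.read_camera('top')
a=P['color'][220:370,210:410];b=T['color'][190:340,120:320]
cv2.imwrite('pics/h3.png',cv2.resize(np.hstack([a,b])[:,:,::-1],None,fx=2,fy=2))
E
```

```text
t 13.85 pos [ 0.6047 -0.2352  0.1631] xang -14.4 z [-0.002  0.002 -1.   ] q [-0.53  0.31  1.71  0.    1.12  1.29] open 1.001 F [0.1 0.2 0.4]
.605,-.237,.038 ->tool mm [  1.    1.9 125.1]
26 scene [0.41692617 0.21417382] [ 2.8  1.1 -2.8 -1. ]
26 top [0.41134629 0.221914  ] [-0.7  0.1  0.7 -0.1]
36 scene [0.48712972 0.19879674] [ 2.9  3.1 -3.  -2.7]
36 top [0.48633167 0.20272386] [ 2.8  2.9 -2.8 -2.9]
```

View pics/h3.png

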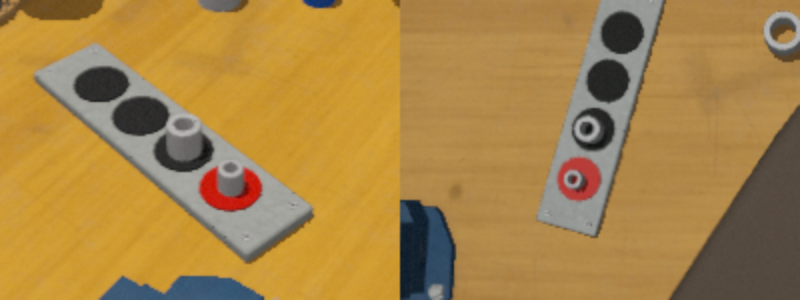

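Scaled: 129 mm is 0.1613, 122 mm is 0.1525.

>>> {"api": "send_rows", "payload": {
  "rows": "0 0 0 0.0013 0.0025 0.075 1;0 0 0 0.0013 0.0025 0.125 1;0 0 0 0.0013 0.0025 0.1525 1;0 0 0 0.0013 0.0025 0.1613 1;0 0 0 0.0013 0.0025 0.1613 1;0 0 0 0.0013 0.0025 0.1613 -1;0 0 0 0.0013 0.0025 0.1613 -1;0 0 0 0.0013 0.0025 0.1613 -1"
}}

```text
time: 15.05
eef_pos: [0.607, -0.2396, 0.0371]
tcp_rot: [0.992, -0.126, 0.001, 0.0]
contact_force: [0.9, 2.6, 6.3]
opening: 0.48
finger_force: 52.3
```

>>> {"api": "send_rows", "payload": {
  "rows": "0 0 0 0 0 0 -1;0 0 0 0 0 0 -1;0 0 0 0 0 0 -1",
  "grip_force": 60
}}

```text
time: 15.42
eef_pos: [0.607, -0.2396, 0.0371]
tcp_rot: [0.992, -0.126, 0.001, 0.0]
contact_force: [-0.2, 2.0, 5.8]
opening: 0.478
finger_force: 60.3
```

```bash
python3 d.py
```

```text
t 15.425 pos [ 0.607  -0.2396  0.0371] xang -14.47 z [ 0.002 -0.001 -1.   ] q [-0.53  0.48  1.75  0.    0.91  1.29] open 0.478 F [-0.2  2.   5.8]
```

Scaled: -100 mm is -0.125, -90 mm is -0.1125.

>>> {"api": "send_rows", "payload": {
  "rows": "0 0 0 0 0 -0.0375 -1;0 0 0 0 0 -0.1125 -1;0 0 0 0 0 -0.125 -1;0 0 0 0 0 -0.125 -1;0 0 0 0 0 -0.125 -1"
}}

```text
time: 16.05
eef_pos: [0.6043, -0.2385, 0.1322]
tcp_rot: [0.992, -0.126, -0.002, -0.001]
contact_force: [-0.1, 0.9, -1.5]
opening: 0.479
finger_force: 61.3
```

```bash
python3 d.py .5515,.1803,.13
```

```text
t 16.05 pos [ 0.6043 -0.2385  0.1322] xang -14.47 z [-0.005  0.003 -1.   ] q [-0.53  0.35  1.73 -0.    1.07  1.29] open 0.479 F [-0.1  0.9 -1.5]
.5515,.1803,.13 ->tool mm [-155.7 -392.3    3.5]
```

Scaled: -392 mm is -0.49, -155 mm is -0.1938.

>>> {"api": "send_rows", "payload": {
  "rows": "0 0 0 -0.025 -0.0625 0 -1;0 0 0 -0.0525 -0.1313 0 -1;0 0 0 -0.08 -0.2 0 -1;0 0 0 -0.1075 -0.2688 0 -1;0 0 0 -0.135 -0.3375 0 -1;0 0 0 -0.1625 -0.4063 0 -1;0 0 0 -0.1838 -0.4625 0 -1;0 0 0 -0.1938 -0.49 0 -1"
}}

```text
time: 17.05
eef_pos: [0.5515, 0.1812, 0.1326]
tcp_rot: [0.992, -0.125, -0.002, 0.001]
contact_force: [-0.2, -0.3, -2.4]
opening: 0.476
finger_force: 61.5
```

>>> {"api": "send_rows", "payload": {
  "rows": "0 0 0 0 0 0 -1;0 0 0 0 0 0 -1;0 0 0 0 0 0 -1"
}}

```text
time: 17.42
eef_pos: [0.5537, 0.1778, 0.1347]
tcp_rot: [0.992, -0.127, -0.001, 0.0]
contact_force: [0.1, -1.0, -1.6]
opening: 0.477
finger_force: 61.5
```

```bash
python3 d.py .5515,.1803,.056
```

```text
t 17.425 pos [0.5537 0.1778 0.1347] xang -14.55 z [-0.001 -0.    -1.   ] q [ 0.14  0.21  1.9  -0.    1.03  1.96] open 0.477 F [ 0.1 -1.  -1.6]
.5515,.1803,.056 ->tool mm [-2.7 -1.9 78.7]
```

>>> {"api": "send_rows", "payload": {
  "rows": "0 0 0 -0.0038 -0.0025 0.05 -1;0 0 0 -0.0038 -0.0025 0.08 -1;0 0 0 -0.0038 -0.0025 0.0925 -1;0 0 0 -0.0038 -0.0025 0.0975 -1;0 0 0 -0.0038 -0.0025 0.0975 -1;0 0 0 -0.0038 -0.0025 0.0975 -1"
}}

```text
time: 18.18
eef_pos: [0.5523, 0.1817, 0.0586]
tcp_rot: [0.992, -0.126, 0.001, -0.0]
contact_force: [-0.3, -1.3, -1.7]
opening: 0.481
finger_force: 61.5
```

Scaled: -110 mm is -0.1375, -70 mm is -0.0875.

>>> {"api": "send_rows", "payload": {
  "rows": "0 0 0 0 0 0 0.3;0 0 0 0 0 0 0.7;0 0 0 0 0 0 0.7;0 0 0 0 0 -0.025 0.7;0 0 0 0 0 -0.0875 1;0 0 0 0 0 -0.1375 1;0 0 0 0 0 -0.1375 1;0 0 0 0 0 -0.1375 1"
}}

```text
time: 19.18
eef_pos: [0.5511, 0.1817, 0.1678]
tcp_rot: [0.992, -0.126, 0.0, -0.0]
contact_force: [-0.4, 0.8, -1.2]
opening: 0.999
finger_force: 0.0
```

```bash
python3 d.py .620,-.073,.165
```

```text
t 19.175 pos [0.5511 0.1817 0.1678] xang -14.46 z [ 0.  0. -1.] q [0.14 0.17 1.88 0.   1.09 1.97] open 0.999 F [-0.4  0.8 -1.2]
.620,-.073,.165 ->tool mm [130.3 229.4   2.8]
```

Scaled: 229 mm is 0.2863, 130 mm is 0.1625.

>>> {"api": "send_rows", "payload": {
  "rows": "0 0 0 0.0325 0.0575 0 1;0 0 0 0.0663 0.1175 0 1;0 0 0 0.1 0.1775 0 1;0 0 0 0.1375 0.2425 0 1;0 0 0 0.1625 0.2863 0 1;0 0 0 0.1625 0.2863 0 1;0 0 0 0.1625 0.2863 0 1"
}}

```text
time: 20.05
eef_pos: [0.619, -0.0719, 0.1657]
tcp_rot: [0.992, -0.126, -0.002, -0.0]
contact_force: [-0.2, 0.1, -0.8]
opening: 1.001
finger_force: 0.0
```

```bash
python3 d.py .620,-.073,.038
```

```text
t 20.05 pos [ 0.619  -0.0719  0.1657] xang -14.48 z [-0.003  0.001 -1.   ] q [-0.28  0.26  1.78  0.    1.11  1.54] open 1.001 F [-0.2  0.1 -0.8]
.620,-.073,.038 ->tool mm [  1.7   0.9 127.6]
```

Scaled: 128 mm is 0.16, 122 mm is 0.1525.

>>> {"api": "send_rows", "payload": {
  "rows": "0 0 0 0.0013 0.0013 0.075 1;0 0 0 0.0013 0.0013 0.125 1;0 0 0 0.0013 0.0013 0.1525 1;0 0 0 0.0013 0.0013 0.16 1;0 0 0 0.0013 0.0013 0.16 1;0 0 0 0.0013 0.0013 0.16 -1;0 0 0 0.0013 0.0013 0.16 -1;0 0 0 0.0013 0.0013 0.16 -1"
}}

```text
time: 21.05
eef_pos: [0.6224, -0.0738, 0.0417]
tcp_rot: [0.992, -0.126, 0.002, -0.0]
contact_force: [0.6, 2.4, 5.9]
opening: 0.593
finger_force: 64.1
```

>>> {"api": "send_rows", "payload": {
  "rows": "0 0 0 0 0 0 -1;0 0 0 0 0 0 -1;0 0 0 0 0 0 -1",
  "grip_force": 70
}}

```text
time: 21.42
eef_pos: [0.6224, -0.0738, 0.0417]
tcp_rot: [0.992, -0.126, 0.002, -0.0]
contact_force: [-0.2, 2.3, 6.6]
opening: 0.591
finger_force: 71.8
```

```bash
python3 d.py
```

```text
t 21.425 pos [ 0.6224 -0.0738  0.0417] xang -14.49 z [ 0.004 -0.    -1.   ] q [-0.28  0.43  1.82  0.    0.89  1.54] open 0.591 F [-0.2  2.3  6.6]
```

Scaled: -100 mm is -0.125, -80 mm is -0.1.

>>> {"api": "send_rows", "payload": {
  "rows": "0 0 0 0 0 -0.0375 -1;0 0 0 0 0 -0.1 -1;0 0 0 0 0 -0.125 -1;0 0 0 0 0 -0.125 -1;0 0 0 0 0 -0.125 -1"
}}

```text
time: 22.05
eef_pos: [0.6191, -0.0734, 0.1366]
tcp_rot: [0.992, -0.126, -0.002, -0.0]
contact_force: [-0.6, 0.6, -4.3]
opening: 0.596
finger_force: 74.4
```

```bash
python3 d.py .621,.1622,.14
```

```text
t 22.05 pos [ 0.6191 -0.0734  0.1366] xang -14.47 z [-0.004  0.001 -1.   ] q [-0.28  0.29  1.79 -0.    1.06  1.54] open 0.596 F [-0.6  0.6 -4.3]
.621,.1622,.14 ->tool mm [ -57.1 -228.6   -3.1]
```

Scaled: -229 mm is -0.2863, -195 mm is -0.2438.

>>> {"api": "send_rows", "payload": {
  "rows": "0 0 0 -0.015 -0.06 0 -1;0 0 0 -0.03 -0.12 0 -1;0 0 0 -0.045 -0.18 0 -1;0 0 0 -0.06 -0.2438 0 -1;0 0 0 -0.0713 -0.2863 0 -1;0 0 0 -0.0713 -0.2863 0 -1;0 0 0 -0.0713 -0.2863 0 -1;0 0 0 -0.0713 -0.2863 0 -1"
}}

```text
time: 23.05
eef_pos: [0.6224, 0.161, 0.1383]
tcp_rot: [0.992, -0.127, -0.001, 0.0]
contact_force: [-0.9, 0.1, -3.1]
opening: 0.592
finger_force: 74.7
```

```bash
python3 d.py .621,.1622,.0605
```

```text
t 23.05 pos [0.6224 0.161  0.1383] xang -14.54 z [-0.002 -0.    -1.   ] q [ 0.1   0.33  1.74 -0.    1.07  1.92] open 0.592 F [-0.9  0.1 -3.1]
.621,.1622,.0605 ->tool mm [-1.6 -0.9 77.8]
```

Scaled: 78 mm is 0.0975, 74 mm is 0.0925.

>>> {"api": "send_rows", "payload": {
  "rows": "0 0 0 -0.0038 -0.0013 0.05 -1;0 0 0 -0.0038 -0.0013 0.08 -1;0 0 0 -0.0038 -0.0013 0.0925 -1;0 0 0 -0.0038 -0.0013 0.0975 -1;0 0 0 -0.0038 -0.0013 0.0975 -1;0 0 0 -0.0038 -0.0013 0.0975 -1"
}}

```text
time: 23.8
eef_pos: [0.6211, 0.164, 0.0628]
tcp_rot: [0.992, -0.126, 0.001, -0.0]
contact_force: [0.1, -1.0, -3.9]
opening: 0.593
finger_force: 74.6
```

Scaled: -110 mm is -0.1375, -70 mm is -0.0875.

>>> {"api": "send_rows", "payload": {
  "rows": "0 0 0 0 0 0 0.4;0 0 0 0 0 0 1;0 0 0 0 0 0 1;0 0 0 0 0 -0.025 1;0 0 0 0 0 -0.0875 1;0 0 0 0 0 -0.1375 1;0 0 0 0 0 -0.1375 1;0 0 0 0 0 -0.1375 1"
}}

```text
time: 24.8
eef_pos: [0.6199, 0.1639, 0.1718]
tcp_rot: [0.992, -0.126, 0.0, -0.0]
contact_force: [-0.1, -0.8, -0.9]
opening: 1.006
finger_force: 0.0
```

Scaled: 340 mm is 0.425, 300 mm is 0.375.

>>> {"api": "send_rows", "payload": {
  "rows": "0 0 0 0.0163 0.0625 0 1;0 0 0 0.0325 0.125 0 1;0 0 0 0.0475 0.1875 0 1;0 0 0 0.0625 0.25 0 1;0 0 0 0.0775 0.3125 0 1;0 0 0 0.0775 0.375 0 1;0 0 0 0.0775 0.425 0 1;0 0 0 0.0775 0.425 0 1"
}}

```text
time: 25.8
eef_pos: [0.5935, -0.1829, 0.1693]
tcp_rot: [0.992, -0.128, -0.002, -0.0]
contact_force: [0.2, 0.6, 0.0]
opening: 1.001
finger_force: 0.0
```

Run:
```python
from h import *
P={n:ctrl.read_camera(n) for n in('scene','top')}
pads=[(.4125,.2155),(.482,.1981),(.5515,.1803),(.621,.1622)]
W=dict(scene=(200,230,180,130),top=(170,170,120,130)); im=[]
for n,p in P.items():
    k=4 if n=='top' else 2.6
    x,y,w,h=(190,180,80,120) if n=='top' else (225,220,145,120)
    c=cv2.resize(p['color'][y:y+h,x:x+w,::-1],None,fx=4,fy=4,interpolation=cv2.INTER_CUBIC)
    for (d,(H,_)),g in zip(SL.items(),pads):
        # where the sleeve's rim would appear if it stood in the pad middle (pad outline measured by the same camera at the start)
        gm={'scene':{26:(.4115,.2151),36:(.4806,.1981),46:(.5499,.1808),56:(.6196,.1623)},'top':{26:(.4136,.2183),36:(.4841,.201),46:(.5527,.1806),56:(.6221,.1631)}}[n][d]
        q=(proj(p,cyl(*gm,d/2000,.018,.018+H))-[x,y]+.5)*4
        cv2.polylines(c,[q[48:].astype(int)],True,(0,255,0),1)
        cv2.polylines(c,[q[:48].astype(int)],True,(0,255,255),1)
    cv2.imwrite(f'pics/f_{n}.png',c)
s=ctrl.get_state(); print(s['time'],s['eef_pos'])
```

```text
25.9 [ 0.59436508 -0.18045565  0.16970346]
```

View pics/f_scene.png

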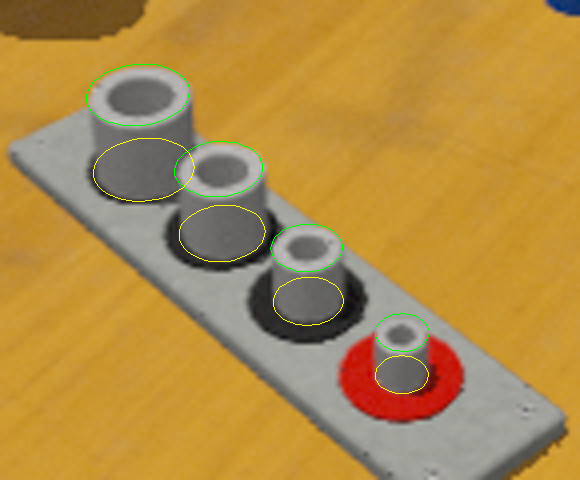

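View pics/f_top.png

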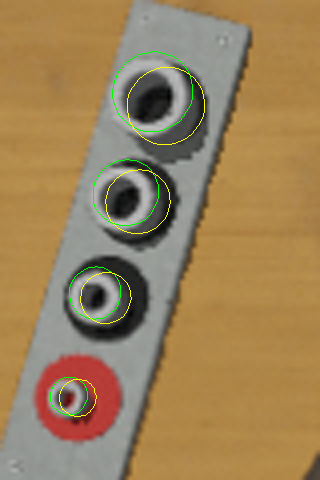

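Both views show the four sleeves upright in size order, with their rims within about 3 mm of where a centred sleeve would appear (green outlines). The smallest is on red and the arm is clear.

```bash
python3 -c "
from plant import ctrl
print(ctrl.sign_off())"
```

```text
the job is handed in; nothing more can be done
None
```

I handed the job in at about 26 s on the robot's clock: all four sleeves stand upright in size order, smallest on red, each within roughly 3 mm of its pad's middle in the final pictures, and I never moved the bottle or tin.

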